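# Shut the red shield, then unhitch the UV lamp head and hold it up

### The job

The UV lamp head needs its tube changed: first press the red shield of the black exposure tray fully shut past its catch, so that the light-sensitive parts inside stay covered. Then pull the lamp head's orange latch tab sideways against its spring, lift the head's tongue off its ball stud and finish while still holding it raised, with the coupler at least 6 cm above where it sat. Leave everything else on the bench where it is.

Things in the scene. Friction and masses are not known exactly. Their poses are not given: they have to be found in the camera images.
- tray: Black open exposure tray, 240 x 240 x 85 mm high, walls 6 mm, fixed to the bench, left or right of the lamp unit, two small loose parts inside. Origin: centre of its underside; x points from its front wall to the hinge side, z up. The shield's hinge axis runs along y, at x = +120 mm, 86.5 mm up (the far rim). A spring catch sits in the middle of the front wall.
- shield (a joint): Hinge of the tray's red see-through shield (lid, 0.4 kg): 0 = shut flat, positive = open upward, rad (starts 0.45 to 0.85). Its hinge is stiff (0.75 N m): it stays at any angle it is left at and must be pushed all the way. Over about the last 0.06 rad it is pressed past the spring catch (6 to 12 N down at the pad); past it, push on to 0, where it stays.
- shield_pad (a point): Centre of the top of the black rubber press pad (34 x 110 mm) on the shield's upper face, 235 mm from the hinge axis, 28 mm from the free edge, 8 mm above the hinge plane; 94.5 mm above the bench when shut. Axes of the shield: y along the hinge, -x to the free edge, z out of the upper face. The shield is 250 mm wide, 6 mm thick; at its free edge a black lip hangs 30 mm down.
- lampbase: Fixed base of the white and blue UV lamp unit: plate 300 x 170 x 18 mm. Origin: centre of its underside; x points from the ball stud to the head's hinge, z up. Ball stud at x = -110 mm, y = 0: 25 mm ball, centre 93 mm up, with a 30 mm collar below it, under which the latch bolt catches. The head's hinge axis runs along y, at x = +130 mm, 105 mm up.
- head (a joint): Hinge of the lamp head: 0 = lowered, coupler on the ball; positive = raised, rad, up to 0.9. Hinge free: the head (white box 175 x 145 x 70 mm, top 128 mm above the bench, 0.5 to 0.75 kg, 2 to 4 N felt at the coupler) falls back when let go. It cannot rise while the latch bolt is under the collar. All that rides on it, latch tab included, rises on an arc about the hinge axis.
- coupler (a point): Centre of the top of the dark steel coupler (40 mm across) that sits over the ball at the end of the tongue; 112 mm above the bench when lowered, 240 mm from the hinge axis. Axes turn with the head: y along its hinge, -x from hinge to coupler.
- latch (a joint): Slide of the latch across the coupler: 0 = locked, positive = pulled toward -y of the lamp unit (away from the coupler), m, up to 0.018. Its spring pushes it back with 5.4 N at 0, plus 0.3 N per mm; from 0.009 on the bolt is clear of the collar and the head can be lifted. It rides on the head and rises with it.
- latch_tab (a point): Grip point on the upright orange latch tab, 60 mm to the -y side of the coupler, 130.5 mm above the bench when lowered. Tab: 10 mm thick along y, 26 mm along x, its top 21 mm above this point and 39 mm above the coupler; free by 50 mm to the head along x, 35 mm to the coupler along y. Pinched across y it serves to pull the latch and to lift the head. Axes turn with the head.
- flask: Bystander: amber bottle, 48 mm across, 130 mm tall, standing between the two units. Origin under its centre.
- can: Bystander: open steel can, 100 mm across, 110 mm tall, at the left side. Origin under its centre.
- jar: Bystander: closed jar, 64 mm across, 90 mm tall, between the two units. Origin under its centre.
- dish: Bystander: blue dish, 90 mm across, 22 mm tall, at the right side. Origin under its centre.
- driver: Bystander: screwdriver lying near the robot's base. Origin at its middle, x toward its tip.
- wrench: Bystander: wrench lying near the robot's base. Origin at its middle, x along it.
- lens: Bystander: round lens blank, 52 mm across, 12 mm thick, on the floor of the tray.
- chip: Bystander: white flat plastic sample, 60 x 45 x 8 mm, on the floor of the tray.

How it is judged:
By the outcome, as a careful person would: the job done as asked, in the order asked, and still so for the second after the job is handed in, while the arm keeps its last pose, push and grip.
It also fails if it takes over 51 s, if anything falls off the work surface, if the arm or the gripper's body presses on something with over 40 N, if the wrist force passes 120 N, or if a joint passes its speed limit or range.

### The arm

A 6-joint arm with a two-finger parallel gripper is mounted at the origin on the work surface. World frame = base frame: x ahead of the robot, y to its left, z up, the work surface at z = 0. Lengths are in mm, angles in rad, forces in N, time in s.
With the tool pointing down it reaches from about 300 to 775 mm from the base axis. Payload 14.6 kg.
Tool frame: the origin (TCP) lies on the centre line of the jaws, within the pads' length; the fingertips stand 19 mm ahead of it and the grasp point (between the pads) is the TCP (bot.tip_reach is the distance from the TCP to the fingertips, in mm); z points along the fingers, y is the line along which they close (so a half turn about z gives the same grasp; the last joint's range is limited). The gripper opens to 85 mm and grips with 20 to 120 N. Pads are 22 mm wide; open, the fingers measure 114 mm over their backs; the gripper's body (76 mm by 85 mm) begins 54 mm behind the grasp point. The pads swing forward as they close: fully open they stand 13 mm farther back than shut.
Start: joints at [1.192, 0.3, 1.521, -0, 1.321, -0.067], TCP at [168.722, 523.472, 250.281] pointing down, gripper open.
Joint ranges: [-3.03, 3.03], [-0.79, 2.21], [0.23, 2.52], [-1.04, 4.18], [0, 3.07], [-2.55, 2.55]. Speed limits (rad/s): [2.22, 2.22, 2.57, 3.14, 3.14, 3.14].

### API

Orientations are given as a unit quaternion [w, x, y, z].
In Python, from rig import bot gives the robot as it stands. Calls block until the motion is done:
- bot.move_to(position, orientation): joint-space move of the TCP to a pose.
- bot.servo_line(position, attitude=None, speed=150, until_force=None): straight line of the TCP; attitude=None keeps the orientation; speed is the mean speed in mm/s. With until_force (N) it stops when the force on the tool has changed by that much, and returns True; else False.
- bot.move_joints(angles): joint-space move.
- bot.move_gripper(opening, grip_force=None): finger opening in mm; grip_force is the grip in N (None keeps the last); returns when the fingers have stopped.
- bot.dwell(seconds).
- bot.ik(position, orientation): joint angles nearest the present ones, or None.
- bot.read_state(): the state.
- bot.read_camera(name): name is "scene" or "top"; returns a dict with "image" (384x512x3 uint8, blue, green, red), "depth" (384x512 float32, mm along the optical axis (not along the pixel's ray), 0 where there is no reading), "fovy" (degrees; the focal length in pixels is half the picture's height over the tangent of half this angle, whatever the lens; pixels are square), "cx", "cy" (the principal point, pixels), "eye" and "attitude" of the camera in the world. Camera axes: x right, y down, z forward; pixel columns grow to the right and rows downward; lengths in mm; the calibration is good to about 2 mm. A picture is of the moment at which its call begins.
A pose or a line that the arm cannot do raises bot.MotionError and nothing moves.
- bot.finish_job(): hands the job in; it is judged then, once.
The state is a dict: "clock": time; "joint_positions": joint angles; "qvel": joint speeds; "effort": joint torques, N m; "ee_pos": TCP position; "tool_rot": TCP orientation; "ft_force": force on the tool from outside, world axes, zero at the start; "moment": the same for the moment, N m; "grip_width": finger opening in mm; "grip_force": force on a finger pad.
Only numpy, scipy, OpenCV 4.12 (cv2) and the standard library are available. Lean on these libraries where they do the work, as an engineer would, in place of code of your own. Each camera call takes 0.05 s, during which the arm holds its last target. There are 200 camera calls.

## Working session

There is one attempt and no reset: what is moved stays moved. The work goes in short steps, each a Python script; the robot and the scene stay as the last script left them, time stands still between calls to the robot, and variables do not carry over. Pictures are saved under pics/ and viewed, at most 10 in all, crops included, and the job is handed in when it is done.

```bash
mkdir -p pics; cat > h.py <<'E'
import numpy as np, cv2, json
from scipy.spatial.transform import Rotation as R
from rig import bot
def rot(q): return R.from_quat([q[1],q[2],q[3],q[0]])
def quat(r): q=r.as_quat(); return [q[3],q[0],q[1],q[2]]
def cloud(c):
    h,w=c["depth"].shape; f=h/2/np.tan(np.radians(c["fovy"])/2)
    v,u=np.mgrid[:h,:w]; d=c["depth"]
    p=np.stack([(u-c["cx"])/f*d,(v-c["cy"])/f*d,d],-1)
    return rot(c["attitude"]).apply(p.reshape(-1,3)).reshape(h,w,3)+np.array(c["eye"])
E
python3 - <<'E'
from h import *
for n in("scene","top"):
    c=bot.read_camera(n); cv2.imwrite(f"pics/{n}0.png",c["image"]); np.savez(f"{n}0.npz",**c)
    print(n,c["fovy"],c["cx"],c["cy"],c["eye"],c["attitude"],(c["depth"]>0).mean())
s=bot.read_state(); print(s["clock"],s["tool_rot"],s["ft_force"],s["grip_width"])
E
```

```text
scene 56.29220404151577 253.12585479032737 194.40151286859668 [ 431.72492746 -723.36780049  952.30359645] [-0.35165772  0.92999187 -0.10174618  0.03316167] 0.9957631429036459
top 52.5140227618963 252.18012077175746 190.92137320992862 [ 286.24023117  -23.1130887  1598.24805861] [-0.06829951  0.7121916  -0.69597062  0.06118166] 0.9958902994791666
0.1 [-1.21019202e-04  1.55261694e-01  9.87873234e-01 -5.15884034e-04] [0.00515144 0.01514493 1.47612968] 85.40373249946457
```

View pics/scene0.png

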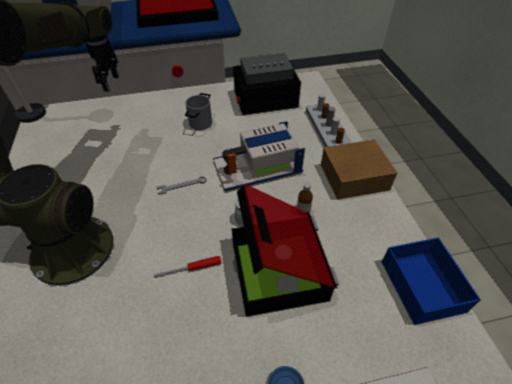

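View pics/top0.png

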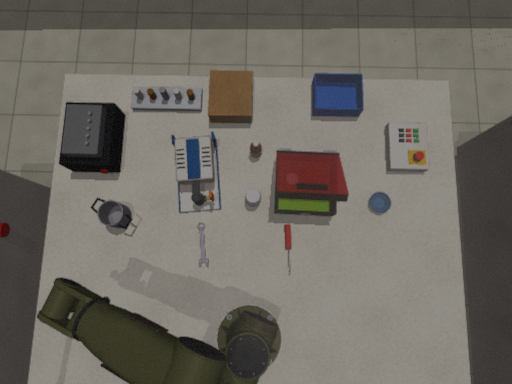

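The scene view shows the tray with its red lid at (285,245) and the lamp unit at (265,155) with its orange tab at (231,162). In the top view, the lid is at (310,178), the pad at (312,187), the coupler at (199,199) and the orange tab at (211,196).

```bash
cat > m.py <<'E'
from h import *
def load(n): return dict(np.load(n))
for n in("top0","scene0"):
    c=load(n+".npz"); P=cloud(c); hsv=cv2.cvtColor(c["image"],cv2.COLOR_BGR2HSV); H,S,V=[hsv[...,i].astype(int) for i in range(3)]
    inb=(P[...,0]>250)&(P[...,0]<900)&(abs(P[...,1])<500)&(P[...,2]>-10)&(P[...,2]<400)
    red=inb&((H<8)|(H>172))&(S>150)&(V>60)&(P[...,1]<0)&(P[...,2]>70)
    q=P[red]; 
    # plane fit robust
    A=np.c_[q[:,:2],np.ones(len(q))]; k=np.ones(len(q),bool)
    for _ in range(5):
        s=np.linalg.lstsq(A[k],q[k,2],rcond=None)[0]; k=abs(A@s-q[:,2])<5
    print(n,"shield",len(q),k.sum(),"slope",s[:2],"ang",np.arctan(np.hypot(*s[:2])),"dir",np.degrees(np.arctan2(s[1],s[0])))
    mm=np.zeros(red.shape,np.uint8); mm[red]=1
    hull=cv2.convexHull(np.argwhere(mm)[:,::-1].astype(np.int32)); hm=np.zeros_like(mm); cv2.fillConvexPoly(hm,hull,1)
    box=cv2.boxPoints(cv2.minAreaRect(q[k][:,:2].astype(np.float32)))
    print(" box xy",box.round(1).tolist(), "z range",np.percentile(q[k][:,2],[1,99]))
    onpl=abs(P[...,2]-(P[...,:2]@s[:2]+s[2]))<18
    pad=(hm>0)&(V<60)&onpl&(cv2.erode(hm,np.ones((5,5)))>0)
    l,lab,st,ce=cv2.connectedComponentsWithStats(pad.astype(np.uint8))
    for i in range(1,l):
        if st[i,4]>25: p=P[lab==i]; b=cv2.minAreaRect(p[:,:2].astype(np.float32)); print(" pad?",st[i,4],ce[i].round(1),np.median(p,0).round(1),b)
    for nm,m in(("orange",inb&(H>=6)&(H<18)&(S>150)&(V>90)&(P[...,1]>50)),("blue",inb&(H>95)&(H<130)&(S>120)&(P[...,1]>20)&(P[...,0]<720)),("darkcoup",inb&(V<75)&(S<90)&(P[...,2]>85)&(P[...,2]<125)&(P[...,1]>50)&(P[...,0]<600)),("headtop",inb&(V>110)&(P[...,2]>118)&(P[...,2]<138)&(P[...,1]>60)&(P[...,1]<280)&(P[...,0]<720))):
        l,lab,st,ce=cv2.connectedComponentsWithStats(m.astype(np.uint8))
        for i in range(1,l):
            if st[i,4]>8: p=P[lab==i]; print(" ",nm,st[i,4],ce[i].round(1),"med",np.median(p,0).round(1),"min",p.min(0).round(0),"max",p.max(0).round(0),[np.round(x,1) for x in cv2.minAreaRect(p[:,:2].astype(np.float32))])
E
python3 m.py
python3 - <<'E'
import cv2,numpy as np
a=cv2.imread('pics/top0.png');b=cv2.imread('pics/scene0.png')
x=cv2.resize(a[120:225,165:355],None,fx=4,fy=4,interpolation=2)[:, :760]
cv2.imwrite('pics/crop1.png',x)
E
```

```text
top0 shield 1286 1228 slope [-0.88353531  0.02382911] ang 0.7238241567408435 dir 178.45509695366505
 box xy [[529.4000244140625, -333.79998779296875], [709.5999755859375, -340.70001220703125], [718.7999877929688, -99.5999984741211], [538.5999755859375, -92.69999694824219]] z range [116.53573868 266.72878409]
 pad? 153 [311.5 186.5] [ 555.9 -214.6  252.9] ((556.672607421875, -215.7399139404297), (104.64218139648438, 22.844745635986328), 89.3475570678711)
  orange 15 [210.2 194.3] med [539.5 154.2 146.7] min [529. 149.  74.] max [547. 167. 159.] [array([537.1, 156.6]), array([19.2, 16.8]), np.float64(12.8)]
  blue 336 [192.9 163. ] med [663.4 227.9 133.7] min [606. 201. 123.] max [720. 255. 141.] [array([663.4, 227.9]), array([116.1,  46. ]), np.float64(5.7)]
  darkcoup 11 [182.3 181.5] med [595.  270.4  96.4] min [594. 259.  88.] max [596. 285. 115.] [array([594.8, 272.1]), array([ 1.5, 26.1]), np.float64(5.7)]
  darkcoup 188 [196. 191.] med [554.6 213.6 110.8] min [516. 189.  88.] max [600. 255. 120.] [array([562. , 217.1]), array([91.3, 46.9]), np.float64(20.6)]
  darkcoup 71 [125.5
[... 2071 characters left out ...]
00. 280. 118.] [array([569.7, 224.5]), array([108.5,  56.6]), np.float64(37.3)]
  headtop 9 [262.8 132.3] med [675.2 269.9 127.3] min [671. 265. 126.] max [680. 278. 130.] [array([676.2, 270.9]), array([13.7,  7.2]), np.float64(76.9)]
  headtop 47 [247.8 135.2] med [618.2 268.8 127.2] min [599. 257. 123.] max [646. 280. 131.] [array([621.6, 271.2]), array([46.4, 22. ]), np.float64(6.8)]
  headtop 10 [258.  133.4] med [657. 270. 128.] min [652. 262. 126.] max [664. 278. 129.] [array([655.9, 270.1]), array([12.1, 14.5]), np.float64(14.7)]
  headtop 266 [264.1 149.8] med [654.1 179.1 126.8] min [607. 153. 121.] max [719. 212. 131.] [array([663.7, 182.4]), array([111.9,  51.1]), np.float64(5.0)]
```

View pics/crop1.png

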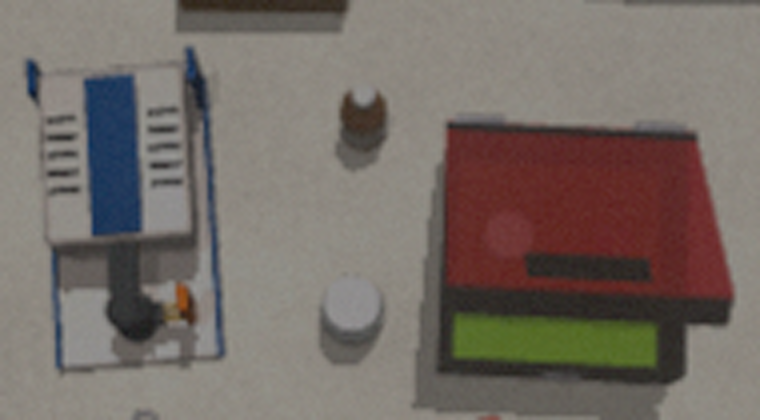

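The crop confirms the geometry. The coupler is at about crop (132,312), the tab at (186,303) and the pad at (588,268).

- **Tray:** yaw −1.6°, lid angle 0.725. The pad at (557,−215,251) fits the expected height of 248.
- **Lamp:** yaw +5°. The tab is at (540,157) with its top at about 150 (expected 151.5).

I'll press the shield now.

```bash
cat >> h.py <<'E'
def down(yaw,pitch=0):  # tool z down, tool y at angle yaw+90deg; pitch about that y axis
    ex=np.array([np.cos(yaw),np.sin(yaw),0]); ey=np.array([-np.sin(yaw),np.cos(yaw),0])
    M=R.from_matrix(np.c_[-ex,ey,[0,0,-1]]); return quat(R.from_rotvec(pitch*ey)*M)
def st(t=""):
    s=bot.read_state(); print(t,"t%.2f"%s["clock"],np.round(s["ee_pos"],1),"F",np.round(s["ft_force"],1),"grip",round(s["grip_width"],1),round(s["grip_force"],1)); return s
E
cat > press.py <<'E'
from h import *
yaw=np.radians(-1.6); u=np.array([np.cos(yaw),np.sin(yaw)]); hinge=np.array([557.,-215])+170.5*u
def tcp(a):
    xy=hinge-(235*np.cos(a)-8*np.sin(a))*u
    return [*xy, 86.5+235*np.sin(a)+8*np.cos(a)+11*np.tan(a)+bot.tip_reach]
q=down(yaw)
p=tcp(.725); print(np.round(p,1),np.round(tcp(0),1),bot.tip_reach)
bot.servo_line([168.7,523.5,340],speed=250)
bot.move_gripper(0)
bot.move_to([p[0],p[1],p[2]+45],q); st("above")
print(bot.servo_line([p[0],p[1],p[2]-15],speed=60,until_force=3)); st("contact")
E
python3 press.py
```

```text
[ 556.9 -215.   277.1] [ 492.5 -213.2  113.5] 19.0
above t4.31 [ 557.1 -214.4  322.1] F [0.  0.  0.4] grip 0.1 0.0
False
contact t5.46 [ 557.  -215.   262.4] F [-0.4 -0.6  0.4] grip -0.2 0.0
```

```bash
cat > press2.py <<'E'
from h import *
exec(open('press.py').read().split("p=tcp")[0].split("import *")[1])
for a in(.6,.45,.3,.15,.08):
    print(bot.servo_line(tcp(a),speed=130,until_force=25)); st(a)
p=tcp(0); p[2]-=3
print(bot.servo_line(p,speed=30,until_force=35)); st("end")
c=bot.read_camera("scene"); cv2.imwrite("pics/s1.png",cv2.resize(c["image"][90:330,140:400],None,fx=2.3,fy=2.3))
E
python3 press2.py
```

```text
False
0.6 t5.78 [ 538.1 -214.6  252.8] F [-0.1  0.4  0.3] grip 0.2 0.0
False
0.45 t6.21 [ 519.9 -214.1  220.9] F [1.2 0.2 0.4] grip -0.4 0.0
False
0.3 t6.64 [ 506.  -213.7  186.9] F [-0.7  0.2  0.6] grip -0.1 0.0
False
0.15 t7.08 [ 496.9 -213.5  151.1] F [-0.3 -0.1  0.2] grip 0.2 0.0
False
0.08 t7.36 [ 494.1 -213.3  133.6] F [ 0.6 -0.1 -1. ] grip -0.2 0.0
True
end t8.05 [ 492.9 -213.3  113.4] F [-4.6  2.2 12. ] grip -0.0 5.9
```

View pics/s1.png

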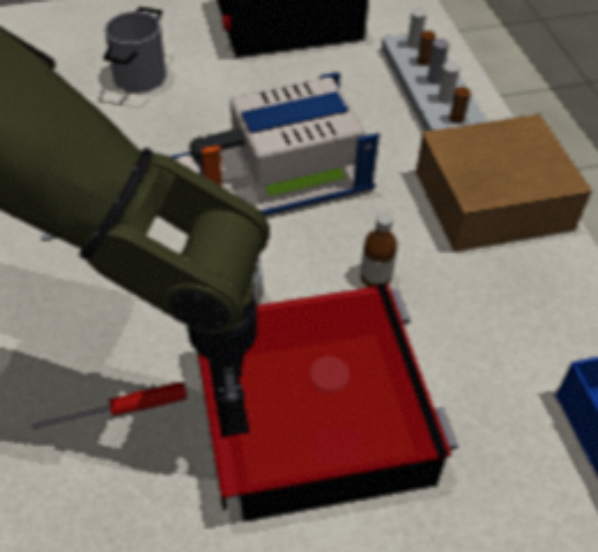

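The picture shows the lid lying flat on the tray with the fingertips on the pad at (232,405). The tip height of 94.4 matches the shut height of 94.5. I'll press a little more, then back off and check the lid plane.

```bash
cat > chk.py <<'E'
from h import *
exec(open('press.py').read().split("p=tcp")[0].split("import *")[1])
p=tcp(0); 
print(bot.servo_line([p[0],p[1],p[2]-2.5],speed=8,until_force=20)); st("press")
bot.dwell(.2); st()
bot.servo_line([p[0],p[1],p[2]+120],speed=220)
bot.move_gripper(40)
t=np.array([540,157.]); bot.move_to([*t,250],down(np.radians(5))); s=st("over lamp"); print(np.round(s["joint_positions"],2))
for n in("scene","top"):
    c=bot.read_camera(n); np.savez(n+"1.npz",**c); P=cloud(c); hsv=cv2.cvtColor(c["image"],cv2.COLOR_BGR2HSV); H,S,V=[hsv[...,i].astype(int) for i in range(3)]
    m=((H<8)|(H>172))&(S>150)&(V>60)&(P[...,1]<-90)&(P[...,1]>-340)&(P[...,2]>70)&(P[...,2]<130)&(P[...,0]>470)&(P[...,0]<740)
    q=P[m]; q=q[abs(q[:,2]-np.median(q[:,2]))<8]; k=np.linalg.lstsq(np.c_[q[:,:2],np.ones(len(q))],q[:,2],rcond=None)[0]
    print(n,len(q),"slope",k[:2].round(4),"z at free",(k@[500,-213,1]).round(1),"hinge",(k@[725,-220,1]).round(1))
    o=(H>=6)&(H<18)&(S>150)&(V>80)&(P[...,1]>120)&(P[...,1]<190)&(P[...,0]>510)&(P[...,0]<570)&(P[...,2]>60)
    q=P[o]; print("tab",len(q),q.min(0).round(0) if len(q) else 0,q.max(0).round(0) if len(q) else 0)
    cv2.imwrite(f"pics/{n}2.png",cv2.resize(c["image"][100:230,150:300],None,fx=4,fy=4))
E
python3 chk.py
```

```text
True
press t8.33 [ 492.9 -213.3  113.5] F [-4.3  1.9  9.3] grip -0.1 4.7
 t8.53 [ 492.8 -213.3  113.5] F [-3.6  2.  10.2] grip 0.0 4.8
over lamp t11.09 [540.2 156.1 249.9] F [-1.3  0.2  0.4] grip 40.1 0.0
[ 0.22  0.33  1.49 -0.    1.33 -1.44]
scene 6465 slope [-0.0004 -0.0001] z at free 91.6 hinge 91.5
tab 14 [530. 151. 146.] [550. 163. 152.]
top 3174 slope [-0.0005 -0.0023] z at free 93.1 hinge 93.0
tab 0 0 0
```

View pics/scene2.png

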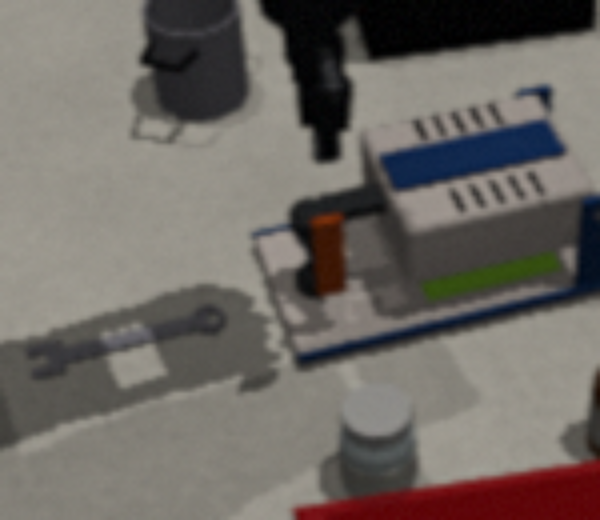

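The shield is shut: the plane is flat (slope −0.0004, free edge at 92). The tab is at crop (328,252), right under the gripper. Tab extents of x 530–550 and y 151–163 put its centre at (540,157). Next I descend and pinch it.

```bash
cat > grip.py <<'E'
from h import *
q=down(np.radians(5))
bot.move_gripper(34)
bot.servo_line([540,157,175],q,speed=120)
print(bot.servo_line([540,157,133],speed=50,until_force=4)); st("down")
bot.move_gripper(0,20); st("gripped20")
bot.dwell(.2); st()
c=bot.read_camera("scene"); cv2.imwrite("pics/s3.png",cv2.resize(c["image"][100:230,150:300],None,fx=4,fy=4))
E
python3 grip.py
```

```text
False
down t13.19 [540.2 157.  133.3] F [ 0.1 -0.4  0.2] grip 34.0 0.0
gripped20 t13.52 [540.  157.5 133.3] F [-0.6  5.5  1.5] grip 9.8 24.3
 t13.72 [540.  157.5 133.2] F [0.  5.8 2. ] grip 9.9 24.3
```

View pics/s3.png

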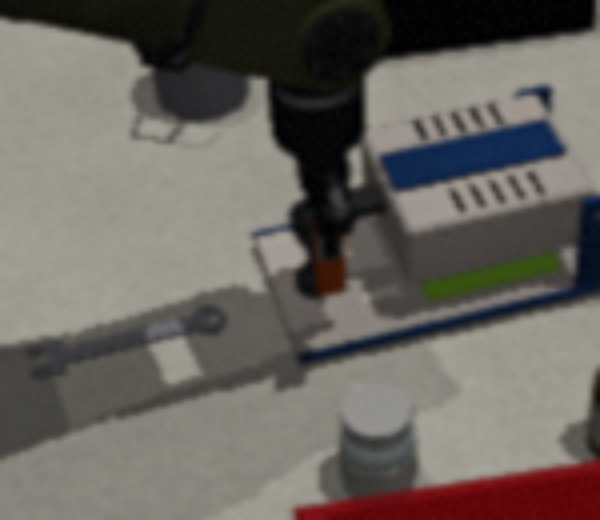

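The gripper holds the tab: width 9.8 mm, and the 5.8 N along +y matches the spring. In the picture the fingers are around the tab at (325,250). I'll pull the latch 13 mm, then lift along the arc.

```bash
cat > lift.py <<'E'
from h import *
yaw=np.radians(5); ex=np.array([np.cos(yaw),np.sin(yaw),0]); ey=np.array([-np.sin(yaw),np.cos(yaw),0])
bot.move_gripper(0,60)
p0=np.array(bot.read_state()["ee_pos"]); p1=p0-13*ey
H=p1+240*ex; H[2]=105
pose=lambda a:(H+R.from_rotvec(a*ey).apply(p1-H),down(yaw,a))
print("ik",bot.ik(*pose(.36)) is not None)
bot.servo_line(p1,speed=30); s=st("pulled"); fy=np.dot(s["ft_force"],ey); print("spring",fy)
if fy<7.5: raise SystemExit("weak pull")
for a in np.arange(.06,.361,.06):
    hit=bot.servo_line(*pose(a),speed=50,until_force=20); s=st(round(a,2)); print("  ey,F",round(np.dot(s["ft_force"],ey),1),hit)
    if hit: break
E
python3 lift.py
```

```text
ik True
pulled t14.55 [541.1 145.4 133.3] F [ 1.6  9.3 -2. ] grip 9.0 61.7
spring 9.137480419757638
0.06 t14.99 [543.2 145.7 147.5] F [ 1.4 10.  -3.3] grip 9.1 61.5
  ey,F 9.8 False
0.12 t15.43 [546.1 146.  161.6] F [-0.1  9.  -3.1] grip 9.3 61.5
  ey,F 9.0 False
0.18 t15.88 [549.9 146.4 175.6] F [-0.4  8.7 -2.6] grip 9.1 61.5
  ey,F 8.7 False
0.24 t16.32 [554.5 146.8 189.2] F [ 0.1  8.8 -3.2] grip 9.1 61.5
  ey,F 8.7 False
0.3 t16.76 [560.  147.3 202.6] F [-0.7 10.1 -2.2] grip 9.4 61.5
  ey,F 10.1 False
0.36 t17.20 [566.1 147.9 215.7] F [-2.4  8.6 -2.4] grip 9.1 61.5
  ey,F 8.7 False
```

```bash
python3 - <<'E'
from h import *
bot.dwell(.5); st("hold")
c=bot.read_camera("scene"); cv2.imwrite("pics/s4.png",cv2.resize(c["image"][80:330,130:390],None,fx=2.3,fy=2.3)); P=cloud(c)
hsv=cv2.cvtColor(c["image"],cv2.COLOR_BGR2HSV);H,S,V=[hsv[...,i].astype(int) for i in range(3)]
m=(H>95)&(H<130)&(S>120)&(P[...,2]>110)&(P[...,1]>150)&(P[...,0]>500)&(P[...,0]<740)&(P[...,1]<300)
q=P[m]; k=np.linalg.lstsq(np.c_[q[:,:2],np.ones(len(q))],q[:,2],rcond=None)[0]; print("head angle",np.arctan(np.hypot(*k[:2])),len(q))
m=((H<8)|(H>172))&(S>150)&(P[...,1]<-90)&(P[...,2]>70)&(P[...,0]>470)&(P[...,0]<740)
q=P[m]; print("shield slope",np.linalg.lstsq(np.c_[q[:,:2],np.ones(len(q))],q[:,2],rcond=None)[0][:2])
E
```

```text
hold t17.70 [566.1 147.9 215.7] F [-1.1  9.2 -3.2] grip 9.3 61.4
head angle 0.5870263306164848 235
shield slope [-0.00069558  0.00288376]
```

View pics/s4.png

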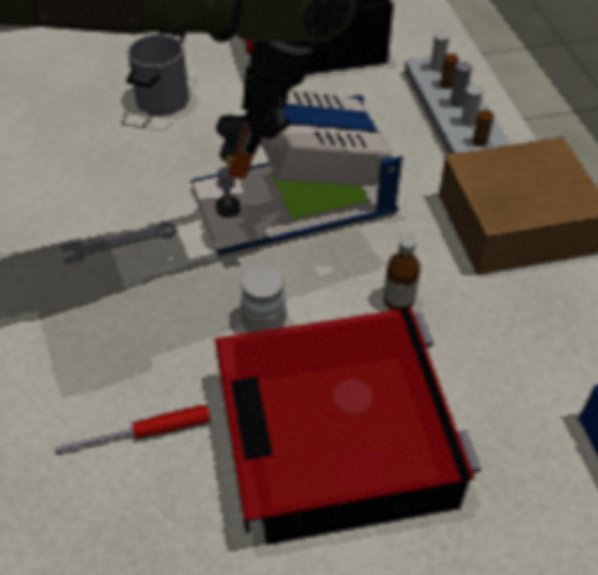

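The head is raised, with the coupler at (235,130) clear of the bare ball stud at (228,200). The shield is flat and the bystanders are where they were. The tab rose 82 mm in a firm grip. The head-angle fit (0.587) disagrees with the 0.36 rad I commanded, probably because of stray blue pixels. Either angle is above 6 cm, so I'm handing in.

```bash
python3 -c "
from rig import bot
print(bot.finish_job())"
```

```text
the job is handed in; nothing more can be done
None
```

The job is handed in: the shield is pressed shut past its catch, the latch is pulled, and the lamp head is held raised with the coupler about 8 cm above where it sat (robot clock about 18 s).

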